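# Go-around on the desk throttle quadrant

### The arm

A 6-joint arm with a two-finger parallel gripper is mounted at the origin on the work surface. World frame = base frame: x ahead of the robot, y to its left, z up, the work surface at z = 0. Lengths are in mm, angles in rad, forces in N, time in s.
With the tool pointing down it reaches from about 300 to 775 mm from the base axis. Payload 14.6 kg.
Tool frame: the origin (TCP) lies at the very end of the fingers, on their centre line; the grasp point (between the pads) lies 19 mm behind it (manip.grip_point_offset is the distance from the TCP to the grasp point, in mm); z points along the fingers, y is the line along which they close (so a half turn about z gives the same grasp; the last joint's range is limited). The gripper opens to 94 mm and grips with 3 to 60 N. Pads are 16 mm wide; open, the fingers measure 119 mm over their backs; the gripper's body (75 mm by 177 mm) begins 78 mm behind the grasp point.
Start: joints at [-1.223, 0.3, 1.521, -0, 1.321, -0.067], TCP at [221.646, -503.351, 205.446] pointing down, gripper open.
Joint ranges: [-3.03, 3.03], [-0.79, 2.21], [0.23, 2.52], [-1.04, 4.18], [0, 3.07], [-2.55, 2.55]. Speed limits (rad/s): [2.22, 2.22, 2.57, 3.14, 3.14, 3.14].

### API

Orientations are given as [roll, pitch, yaw] about the fixed x, y, z axes, in that order (R = Rz(yaw) Ry(pitch) Rx(roll)).
In Python, from cell import telemetry, eyes, manip gives the robot as it stands.
- The arm moves only by the tool play_rows, never from a script. Its arguments are lists of equal length, an entry for each row: "translation": the shift along the world's x, y, z in m, a list of three; "yaw": the turn about the world's z in rad. A call has 1 to 12 rows; each row is the pose to reach, as a shift and turn from the pose commanded when the call began; what a row does not reach only later rows make up. A row lasts 1/8 s, in which the tool goes at most 62.5 mm and 10.7 degrees, less where a joint would pass 70% of its speed; a pose out of reach is approached as far as the arm can. A call with a gripper value outside its range is refused whole. "hand" is the opening, from 0 (shut) to 1 (fully open), set as the call begins (left out, the last holds). The fingers move at their own pace and stop on an object; "force" is the grip in N (left out, the last holds). Time passes only in rows, so rows that repeat a pose let the fingers close. It gives the time, the measured TCP pose, the force, the opening and the grip force at its end, in the units of the state.
- telemetry.read_state(): the state, without advancing time (a new reading comes with each control period).
- eyes.camera(name): name is "scene" or "top"; returns a dict with "pixels" (480x640x3 uint8, red, green, blue), "fx", "fy", "cx", "cy" (pixels), "dist_coeffs" ([k1, k2, p1, p2, k3] as OpenCV has them; the pictures are not rectified), "cam_to_world" (4x4, takes a point from camera to world coordinates). Camera axes: x right, y up, looking along -z (the intrinsics and any distortion apply to the point x, -y, -z); pixel columns grow to the right and rows downward; lengths in mm; the calibration is good to about 2 mm. A picture is of the moment at which its call begins. There is no depth.
- manip.sign_off(): hands the job in; it is judged then, once.
The state is a dict: "clock": time; "joints": joint angles; "qd": joint speeds; "effort": joint torques, N m; "eef_pos": TCP position; "eef_rot": TCP orientation; "wrist_force": force on the tool from outside, world axes, zero at the start; "moment": the same for the moment, N m; "finger_gap": finger opening in mm; "finger_force": force on a finger pad.
Only numpy, scipy, OpenCV 4.12 (cv2) and the standard library are available. Lean on these libraries where they do the work, as an engineer would, in place of code of your own. Each camera call takes 0.05 s, during which the arm holds its last target. There are 200 camera calls.

### The job

Set the flight-simulator throttle quadrant for a go-around with fingertip pushes: first push the pair of thrust levers (the chunky twin handles in the middle) forward, on through the climb detent, fully home against the forward stop. Then push the flap lever (the wing-shaped tab) forward by one notch only, so that it clicks out of full flap into the middle notch and stays there. Only push: do not grip a lever or ram it against its stop, leave the speed-brake lever (the round crossbar) stowed as it is, and do not lift or shift the loose things on the desk.

Things in the scene. Friction and masses are not known exactly. Their poses are not given: they have to be found in the camera images.
- thrust_unit: Middle module of the throttle quadrant, fixed: grey, 100 mm wide, 245 deep; domed top of 85 mm radius about the pivot, peak 105 mm above the desk, two lever slots, low apron (60 mm) on the robot's side. Origin: on the desk under the pivot, midway across. x forward (away from the robot, the way levers are pushed), y left, z up. Pivot axis along y, 20 mm above the origin.
- thrust (a joint): Angle (rad) of the two thrust levers, clipped together as one. 0 idle, leaning 0.50 back to the robot; grows when pushed forward. Starts at 0.03 to 0.28. Friction 1.4 N at the handles. Climb detent at 0.55, with a ridge on each side (0.43, 0.67) taking about 6 N to pass. 1.00 = hard forward stop, leaning 0.50 forward. Beyond 0.78 only friction holds them: they stay where left.
- thrust_handle (a point): Centre of the pair of thrust handles, 145 mm from the pivot along the levers: two chunky grey rounded blocks side by side, together 59 mm wide (left-right), 34 mm fore-and-aft, 40 mm tall, on thin steel stems. Its z points along the levers away from the pivot, y is the pivot axis.
- flap_unit: Flap module, fixed against the left or right side of the thrust module (centres 86 mm apart, same heading): 70 mm wide, same dome, one slot, three gate marks. Axes, origin and pivot height as for the thrust module.
- flap (a joint): Angle (rad) of the flap lever. 0 = full flap, leaning 0.45 back to the robot (the start); grows when pushed forward. Three spring-held positions: 0 full, 0.45 middle notch (upright, 0.04 play), 0.90 forward stop (flap up). A hump halfway between them (0.225, 0.675): up to it takes about 4 N at the knob; once past, the lever snaps by itself into the next position.
- flap_knob (a point): Centre of the flap lever's knob, 145 mm from the pivot: a wing-shaped grey tab 40 mm wide (left-right), rounded nose 18 mm thick reaching 19 mm forward of the centre, thin tail reaching 25 mm back, on a thin steel stem. Its z points along the lever, y is the pivot axis.
- brake_unit: Speed-brake module, fixed on the other side of the thrust module: like the flap module, with two gate marks.
- brake (a joint): Angle (rad) of the speed-brake lever: 0 = stowed, at its forward stop leaning 0.42 rad away from the robot (where it stands); grows as it is pulled back. To be left there.
- brake_knob (a point): Centre of the speed-brake lever's knob, 145 mm from the pivot: a plain round crossbar, 18 mm thick and 46 mm long (left-right).
- black_case: Shut clear-lidded small-parts case, black base, 85 x 55 x 24 mm, loose on the desk. Origin: centre of its underside (as for all loose things).
- battery_case: Clear upright plastic case with a round battery in it, 40 x 40 x 66 mm, loose.
- pill_bottle: White plastic screw-cap bottle, 48 mm across, 85 mm tall, loose.
- white_case: Shut clear-lidded small-parts case, white base, 75 x 36 x 22 mm, loose.
- blue_case: Shut clear-lidded parts case, blue base, 110 x 72 x 22 mm, loose.
- water_bottle: Orange-red drinking bottle with black cap, 74 mm across, 226 mm tall, loose.

How it is judged:
By the outcome, as a careful person would: the job done as asked, in the order asked, and still so for the second after the job is handed in, with the robot touching nothing.
It also fails if it takes over 48 s, if anything falls off the work surface, if the arm or the gripper's body presses on something with over 40 N, if the wrist force passes 120 N, or if a joint passes its speed limit or range.

## Working session

There is one attempt and no reset: what is moved stays moved. The work goes in short steps, Python scripts to look and compute and a tool call to move; the robot and the scene stay as the last step left them, time stands still between calls to the robot, and variables do not carry over. Pictures are saved under pics/ and viewed, at most 10 in all, crops included, and the job is handed in when it is done.

Besides the shell and the picture viewer there is one more tool, called after ">>>" as a command line: name --pt "numbers of a row" for each row, then --argument value for the rest. play_rows: Moves the arm, as the interface text tells. Its arguments: {"type":"object","properties":{"translation":{"type":"array","items":{"type":"array","items":{"type":"number"}}},"yaw":{"type":"array","items":{"type":"number"}},"hand":{"type":"number"},"force":{"type":"number"}},"required":["translation","yaw"]}

```bash
ls; mkdir -p pics; python3 - <<'E'
from cell import telemetry, eyes, manip
import cv2,numpy as np
for n in("scene","top"):
    c=eyes.camera(n);cv2.imwrite(f"pics/{n}0.png",c["pixels"][:,:,::-1]);np.savez(f"{n}0.npz",**c)
    print(n,c["fx"],c["cx"],c["cy"],c["dist_coeffs"],np.round(c["cam_to_world"],3).tolist())
print(telemetry.read_state())
E
```

```text
pics
scene 448.7171228845552 311.6520332024319 240.31728045637252 [0.02935336 0.         0.         0.         0.        ] [[-0.001, -0.629, 0.777, 1509.809], [1.0, -0.012, -0.009, 5.095], [0.015, 0.777, 0.629, 861.664], [0.0, 0.0, 0.0, 1.0]]
top 460.3925054625102 324.23012622998084 242.47366496598684 [0.019396 0.       0.       0.       0.      ] [[0.021, 0.99, -0.136, 438.268], [-1.0, 0.02, -0.007, -8.334], [-0.004, 0.137, 0.991, 1191.409], [0.0, 0.0, 0.0, 1.0]]
{'clock': 0.1, 'joints': array([-1.22261436e+00,  3.00420861e-01,  1.52151069e+00, -4.43466791e-05,
        1.32070451e+00, -6.65922213e-02]), 'qd': array([-0.00106497, -0.00080083, -0.00104287, -0.00020064,  0.00101456,
       -0.00169481]), 'effort': array([ 7.07568997e-04, -5.32645118e+01, -3.53287375e+01,  7.09506450e-02,
        2.34713947e-02, -7.29455860e-05]), 'eef_pos': array([ 221.55109511, -503.14704433,  204.94366713]), 'eef_rot': array([-3.14054870e+00, -2.65711126e-05,  4.14785170e-01]), 'wrist_force': array([-0.46968866, -0.24120558, -0.3751023 ]), 'moment': array([ 0.05181366, -0.01183169, -0.01347351]), 'finger_force': 0.0, 'finger_gap': 94.00943122819027}
```

View pics/scene0.png

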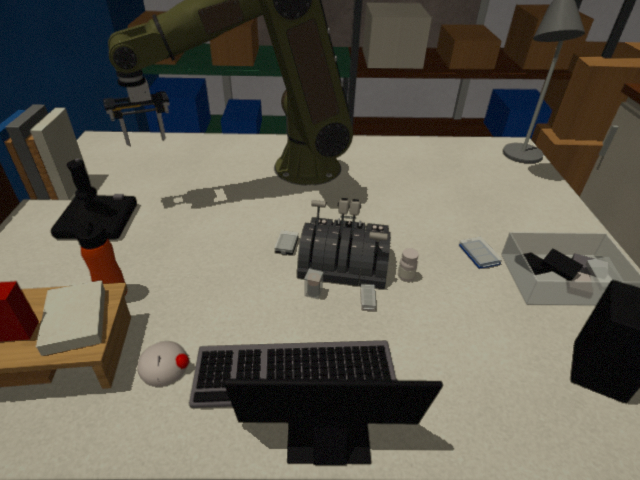

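View pics/top0.png

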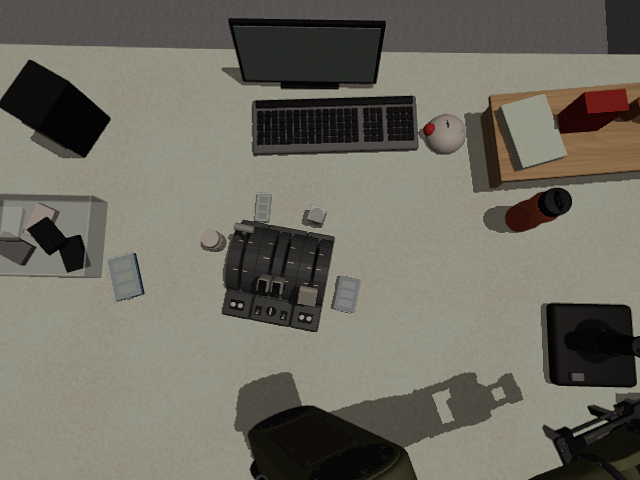

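The overview shows the thrust handles at about (270,286) in the top view, the flap tab on the right (−y side) at (308,295), and the brake crossbar on the left at (244,228). I'll zoom in on both views.

```bash
python3 - <<'E'
import cv2
a=cv2.imread("pics/top0.png")[190:340,195:370];b=cv2.imread("pics/scene0.png")[185:315,265:425]
a=cv2.convertScaleAbs(cv2.resize(a,(700,600),interpolation=cv2.INTER_CUBIC),alpha=1.6);cv2.imwrite("pics/a.png",a)
b=cv2.convertScaleAbs(cv2.resize(b,(720,585),interpolation=cv2.INTER_CUBIC),alpha=1.6);cv2.imwrite("pics/b.png",b)
E
```

```text
(no output)
```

View pics/a.png

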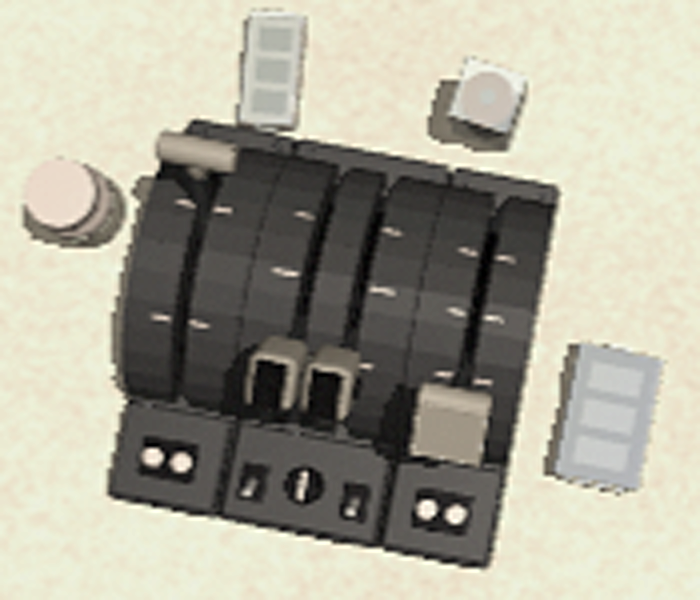

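View pics/b.png

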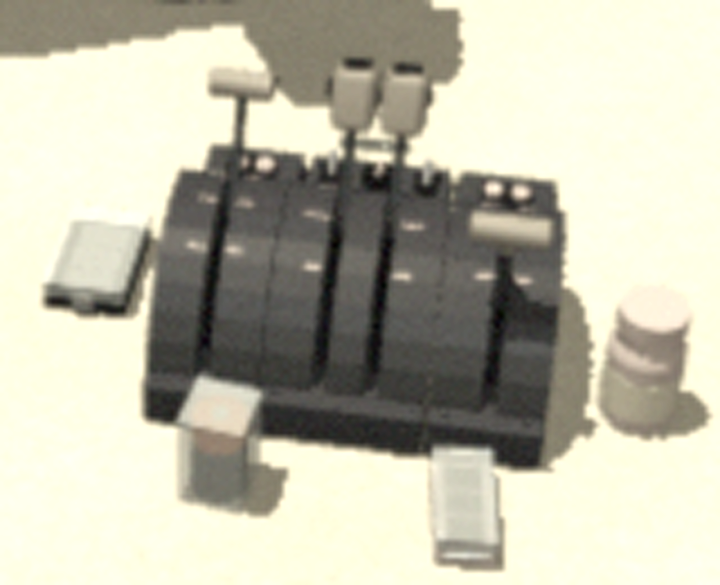

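The crops show clearly: pair centre at top px (270.5,285.5) and scene px (349.7,206.6), flap at (308,296) and (318.6,203.2), and brake at (244,228) and (378.6,236.1). Next I triangulate these and get the heading from the unit's edges.

```bash
cat > h.py <<'E'
import numpy as np,cv2
def ray(c,uv):
    K=np.array([[c["fx"],0,c["cx"]],[0,c["fy"],c["cy"]],[0,0,1.]])
    p=cv2.undistortPoints(np.array([[uv]],float),K,np.array(c["dist_coeffs"],float))[0,0]
    T=np.array(c["cam_to_world"]);d=T[:3,:3]@[p[0],-p[1],-1];return T[:3,3],d/np.linalg.norm(d)
def tri(rs):
    A=sum(np.eye(3)-np.outer(d,d) for o,d in rs);b=sum((np.eye(3)-np.outer(d,d))@o for o,d in rs)
    p=np.linalg.solve(A,b);return p,[float(np.linalg.norm(np.cross(p-o,d))) for o,d in rs]
def plane(r,z): o,d=r;return o+d*(z-o[2])/d[2]
E
cat > m.py <<'E'
from h import *
t=np.load("top0.npz");s=np.load("scene0.npz")
A=lambda x,y:(195+x/4-.375,190+y/4-.375);B=lambda x,y:(265+x/4.5-.39,185+y/4.5-.39)
P={}
for n,a,b in(("thrust",(302,382),(381,97)),("flap",(452,424),(241,82)),("brake",(196,152),(511,230))):
    P[n],e=tri([ray(t,A(*a)),ray(s,B(*b))]);print(n,P[n].round(1),np.round(e,1))
cs={n:plane(ray(t,A(*p)),z) for n,p,z in(("nearL",(110,495),60),("nearR",(487,567),60),("seam1",(222,516),60),("seam2",(384,547),60),("farR",(557,188),20),("farL",(195,122),20))}
for k,v in cs.items():print(k,v.round(1))
d=cs["nearL"]-cs["nearR"];print("width",np.linalg.norm(d),"yaw",np.arctan2(-d[0],d[1]))
sc={n:plane(ray(s,B(*p)),0) for n,p in(("farR",(145,418)),("farL",(540,466)))}
for k,v in sc.items():print(k,v.round(1))
d=sc["farL"]-sc["farR"];print(np.linalg.norm(d),np.arctan2(-d[0],d[1]))
d=P["brake"]-P["flap"];
for yaw in(-.18,-.19,-.2,-.21):
    R=np.array([[np.cos(yaw),-np.sin(yaw)],[np.sin(yaw),np.cos(yaw)]])
    q={n:R.T@P[n][:2] for n in P};print(yaw,{n:q[n].round(1).tolist() for n in q})
E
python3 m.py
```

```text
thrust [482.1 118.9 153.7] [0.1 0.1]
flap [460.5  33.5 148.9] [0.5 0.5]
brake [611.9 184.3 153. ] [0.1 0.1]
nearL [415.4 244.1  60. ]
nearR [377.1  14.3  60. ]
seam1 [404.2 175.7  60. ]
seam2 [387.7  76.9  60. ]
farR [615.3 -24.3  20. ]
farL [653.8 210.4  20. ]
width 232.97638963856534 yaw -0.16525321975805515
farR [609. -24.   0.]
farL [646.6 214.3  -0. ]
241.30845043872364 -0.1565221444867889
-0.18 {'thrust': [453.0, 203.2], 'flap': [447.0, 115.4], 'brake': [569.0, 290.9]}
-0.19 {'thrust': [451.0, 207.8], 'flap': [445.8, 119.9], 'brake': [566.1, 296.6]}
-0.2 {'thrust': [448.9, 212.3], 'flap': [444.6, 124.3], 'brake': [563.1, 302.2]}
-0.21 {'thrust': [446.7, 216.7], 'flap': [443.3, 128.8], 'brake': [560.0, 307.8]}
```

>>> play_rows --pt "0 0 0.05" --pt "0 0 0.1" --pt "0.03 0.05 0.1" --pt "0.05 0.1 0.1" --pt "0.07 0.16 0.1" --pt "0.09 0.22 0.1" --pt "0.11 0.28 0.1" --pt "0.13 0.34 0.1" --pt "0.15 0.4 0.1" --pt "0.165 0.46 0.1" --pt "0.175 0.52 0.1" --pt "0.18 0.57 0.1" --yaw '[0, 0, -0.05, -0.1, -0.15, -0.2, -0.3, -0.4, -0.5, -0.55, -0.58, -0.58]' --hand 0 --force 10

```text
clock: 1.6
eef_pos: [401.5, 68.9, 305.3]
eef_rot: [3.142, 0.0, -0.165]
wrist_force: [1.2, -1.4, 0.4]
finger_gap: 0.6
finger_force: 0.0
```

>>> play_rows --pt "0.005 0.03 0" --pt "0.01 0.063 0" --pt "0.01 0.063 -0.04" --pt "0.01 0.063 -0.09" --pt "0.01 0.063 -0.14" --pt "0.01 0.063 -0.175" --pt "0.01 0.063 -0.175" --pt "0.01 0.063 -0.175" --pt "0.01 0.063 -0.175" --yaw '[0, 0, 0, 0, 0, 0, 0, 0, 0]'

```text
clock: 2.72
eef_pos: [412.4, 129.8, 131.9]
eef_rot: [-3.141, -0.002, -0.165]
wrist_force: [0.4, 0.5, 0.2]
finger_gap: 0.6
finger_force: 0.0
```

```bash
python3 - <<'E'
from cell import telemetry, eyes
import cv2,numpy as np
o=[]
for n,(y,x) in(("scene",(170,265)),("top",(190,195))):
    c=eyes.camera(n);o.append(cv2.convertScaleAbs(cv2.resize(c["pixels"][y:y+150,x:x+165,::-1],(400,364),interpolation=cv2.INTER_CUBIC),alpha=1.6))
cv2.imwrite("pics/c.png",np.hstack(o));s=telemetry.read_state();print(s["eef_pos"],s["wrist_force"],s["joints"])
E
```

```text
[412.11122784 129.74614381 131.44285698] [-1.06823062 -0.14883792 -0.03406944] [2.20168172e-01 1.18897773e-01 1.92504517e+00 4.84268730e-05
 1.09586943e+00 1.95620479e+00]
```

View pics/c.png

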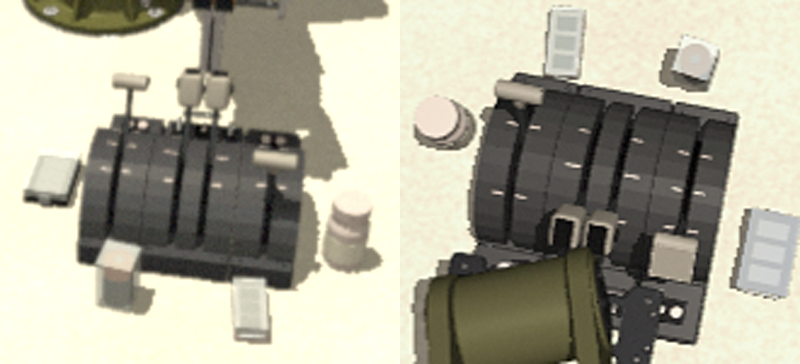

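Both crops show the closed fingertips centred behind the thrust pair, with clear space in front. I'm pushing along the module heading now.

>>> play_rows --pt "0.012 -0.002 -0.003" --pt "0.024 -0.004 -0.004" --pt "0.032 -0.0053 -0.004" --pt "0.039 -0.0065 -0.004" --pt "0.046 -0.0077 -0.004" --pt "0.053 -0.0088 -0.004" --pt "0.06 -0.01 -0.004" --pt "0.067 -0.0112 -0.004" --pt "0.074 -0.0123 -0.004" --pt "0.081 -0.0135 -0.004" --pt "0.088 -0.0147 -0.004" --pt "0.095 -0.0158 -0.004" --yaw '[0, 0, 0, 0, 0, 0, 0, 0, 0, 0, 0, 0]'

```text
clock: 4.32
eef_pos: [507.2, 113.7, 126.4]
eef_rot: [-3.142, -0.0, -0.165]
wrist_force: [-0.2, -0.1, 0.5]
finger_gap: 0.5
finger_force: 0.3
```

>>> play_rows --pt "0.006 -0.001 0" --pt "0.012 -0.002 0" --pt "0.018 -0.003 0" --pt "0.024 -0.004 0" --pt "0.03 -0.005 0" --pt "0.036 -0.006 0" --pt "0.042 -0.007 0" --pt "0.048 -0.008 0" --pt "0.052 -0.0087 0" --yaw '[0, 0, 0, 0, 0, 0, 0, 0, 0]'

```text
clock: 5.45
eef_pos: [558.9, 105.1, 126.2]
eef_rot: [3.141, 0.0, -0.165]
wrist_force: [-1.0, -0.1, -0.9]
finger_gap: 0.4
finger_force: 0.7
```

>>> play_rows --pt "0.003 -0.0005 0" --pt "0.006 -0.001 0" --pt "0.009 -0.0015 0" --pt "0.011 -0.0018 0" --pt "0.011 -0.0018 0" --yaw '[0, 0, 0, 0, 0]'

```text
clock: 6.08
eef_pos: [569.9, 103.3, 126.5]
eef_rot: [-3.142, -0.0, -0.165]
wrist_force: [-0.1, 0.7, 0.1]
finger_gap: 0.4
finger_force: 0.1
```

>>> play_rows --pt "0.001 -0.0002 0" --pt "0.002 -0.0003 0" --pt "0.002 -0.0003 0" --yaw '[0, 0, 0]'

```text
clock: 6.45
eef_pos: [571.7, 103.0, 126.5]
eef_rot: [3.142, -0.0, -0.165]
wrist_force: [-1.1, 0.6, -0.4]
finger_gap: 0.5
finger_force: 0.5
```

```bash
python3 - <<'E'
from cell import telemetry, eyes
import cv2,numpy as np
o=[]
for n,(y,x) in(("scene",(170,265)),("top",(190,195))):
    c=eyes.camera(n);o.append(cv2.convertScaleAbs(cv2.resize(c["pixels"][y:y+150,x:x+165,::-1],(400,364),interpolation=cv2.INTER_CUBIC),alpha=1.6))
cv2.imwrite("pics/d.png",np.hstack(o));s=telemetry.read_state();print(s["eef_pos"],s["wrist_force"],s["effort"])
E
```

```text
[571.68217179 103.04114928 126.46787504] [-0.73222134  1.23728007 -0.55860301] [-1.58634083e-01 -5.96105969e+01 -3.40588439e+01 -5.38443681e-02
 -3.24135544e-01 -1.13804363e-03]
```

View pics/d.png

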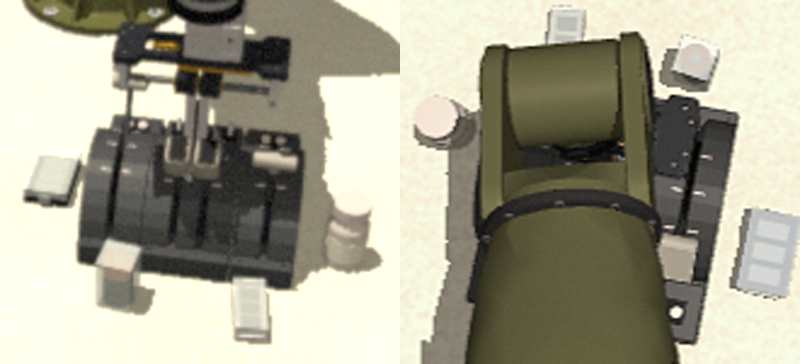

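The picture shows the thrust pair tipped well forward and still against the fingers; brake and flap are untouched. I'll continue in small steps until the force rises.

>>> play_rows --pt "0.001 -0.0002 0" --pt "0.002 -0.0003 0" --pt "0.002 -0.0003 0" --yaw '[0, 0, 0]'

```text
clock: 6.92
eef_pos: [573.7, 102.7, 126.4]
eef_rot: [-3.142, -0.0, -0.165]
wrist_force: [-1.9, -0.4, -1.0]
finger_gap: 0.8
finger_force: 0.5
```

>>> play_rows --pt "0.001 -0.0002 0" --pt "0.0015 -0.0002 0" --pt "0.0015 -0.0002 0" --yaw '[0, 0, 0]'

```text
clock: 7.3
eef_pos: [575.2, 102.5, 126.4]
eef_rot: [3.142, -0.0, -0.165]
wrist_force: [-1.5, 0.1, -1.4]
finger_gap: 0.4
finger_force: 0.6
```

>>> play_rows --pt "0.0005 -0.0001 0" --pt "0.001 -0.0002 0" --pt "0.001 -0.0002 0" --yaw '[0, 0, 0]'

```text
clock: 7.68
eef_pos: [575.6, 102.5, 126.3]
eef_rot: [3.141, 0.002, -0.165]
wrist_force: [-6.3, 0.8, 1.0]
finger_gap: 0.5
finger_force: 3.3
```

>>> play_rows --pt "0.0005 -0.0001 0" --pt "0.001 -0.0002 0" --pt "0.001 -0.0002 0" --yaw '[0, 0, 0]'

```text
clock: 8.05
eef_pos: [575.8, 102.4, 126.2]
eef_rot: [3.141, 0.004, -0.165]
wrist_force: [-13.5, 1.8, 2.8]
finger_gap: 0.6
finger_force: 6.3
```

>>> play_rows --pt "0.0005 -0.0001 0" --pt "0.001 -0.0002 0" --pt "0.001 -0.0002 0" --yaw '[0, 0, 0]'

```text
clock: 8.43
eef_pos: [576.1, 102.4, 126.2]
eef_rot: [3.141, 0.006, -0.165]
wrist_force: [-19.6, 1.7, 7.7]
finger_gap: 0.6
finger_force: 9.5
```

The force rose sharply at s≈551 mm, as predicted, so the levers are at the stop. I'm backing off, then moving across to sit behind the flap tab.

>>> play_rows --pt "-0.004 0.0007 0" --pt "-0.03 0.005 0" --pt "-0.07 0.0117 0" --pt "-0.11 0.0183 0" --pt "-0.15 0.025 0" --pt "-0.155 0.0258 0" --pt "-0.16 -0.005 0" --pt "-0.168 -0.045 0" --pt "-0.171 -0.059 0" --pt "-0.171 -0.059 0" --pt "-0.171 -0.059 0" --yaw '[0, 0, 0, 0, 0, 0, 0, 0, 0, 0, 0]'

```text
clock: 9.8
eef_pos: [407.6, 43.6, 126.5]
eef_rot: [-3.141, -0.0, -0.165]
wrist_force: [0.5, 0.3, -0.5]
finger_gap: 0.7
finger_force: 0.0
```

```bash
python3 - <<'E'
from cell import telemetry, eyes
import cv2,numpy as np
o=[]
for n,(y,x) in(("scene",(170,265)),("top",(190,195))):
    c=eyes.camera(n);np.savez(f"{n}1.npz",**c);o.append(cv2.convertScaleAbs(cv2.resize(c["pixels"][y:y+150,x:x+165,::-1],(400,364),interpolation=cv2.INTER_CUBIC),alpha=1.6))
cv2.imwrite("pics/e.png",np.hstack(o));s=telemetry.read_state();print(s["eef_pos"],s["wrist_force"])
E
```

```text
[407.41824236  43.65950538 126.42505209] [-0.58393881  0.28198506  0.1375491 ]
```

View pics/e.png

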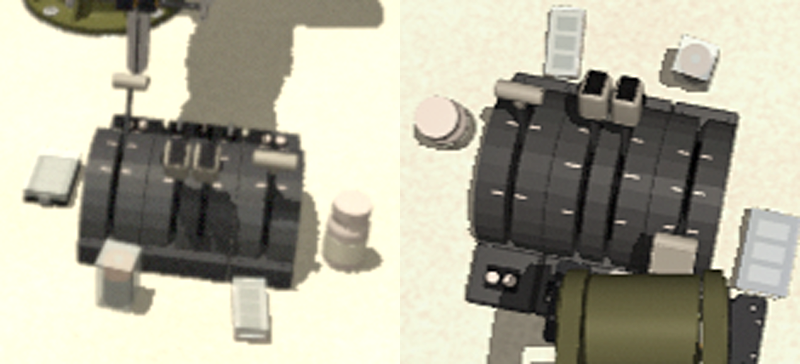

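Thrust pair now sits at the forward stop (right crop, about (610,95)). The finger is centred behind the flap tab, and nothing else has moved. Next is the flap push.

>>> play_rows --pt "0.006 -0.001 0" --pt "0.012 -0.002 0" --pt "0.018 -0.003 0" --pt "0.024 -0.004 0" --pt "0.028 -0.0047 0" --pt "0.032 -0.0053 0" --pt "0.036 -0.006 0" --pt "0.04 -0.0067 0" --pt "0.044 -0.0073 0" --pt "0.044 -0.0073 0" --yaw '[0, 0, 0, 0, 0, 0, 0, 0, 0, 0]'

```text
clock: 11.15
eef_pos: [451.4, 35.6, 126.4]
eef_rot: [3.142, -0.0, -0.165]
wrist_force: [-1.6, 0.4, 0.4]
finger_gap: 0.3
finger_force: 0.5
```

>>> play_rows --pt "0.002 -0.0003 0" --pt "0.004 -0.0007 0" --pt "0.006 -0.001 0" --pt "0.006 -0.001 0" --yaw '[0, 0, 0, 0]'

```text
clock: 11.65
eef_pos: [457.4, 34.6, 126.5]
eef_rot: [-3.142, -0.0, -0.165]
wrist_force: [-0.0, 0.6, 0.5]
finger_gap: 0.5
finger_force: 0.0
```

>>> play_rows --pt "0.002 -0.0003 0" --pt "0.003 -0.0005 0" --pt "0.003 -0.0005 0" --yaw '[0, 0, 0]'

```text
clock: 12.02
eef_pos: [460.3, 34.1, 126.4]
eef_rot: [-3.142, -0.0, -0.165]
wrist_force: [-0.4, 0.0, -0.7]
finger_gap: 0.6
finger_force: 0.0
```

```bash
cat > look.py <<'E'
import sys
from cell import telemetry, eyes
import cv2,numpy as np
o=[]
for n,(y,x) in(("scene",(170,265)),("top",(190,195))):
    c=eyes.camera(n);o.append(cv2.convertScaleAbs(cv2.resize(c["pixels"][y:y+150,x:x+165,::-1],(400,364),interpolation=cv2.INTER_CUBIC),alpha=1.6))
cv2.imwrite(sys.argv[1],np.hstack(o));s=telemetry.read_state();print(s["eef_pos"],s["wrist_force"],s["finger_force"])
E
python3 look.py pics/f.png
```

```text
[460.20305966  34.13163724 126.42495909] [0.91011988 0.38978729 0.31976261] 0.0
```

View pics/f.png

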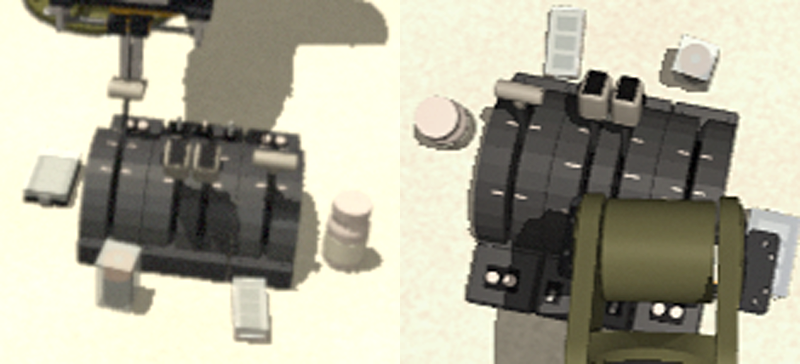

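The flap tab has moved forward (left crop, (126,88)) and the finger reads no force. I'm backing away up and clear, then measuring.

>>> play_rows --pt "-0.03 0.005 0" --pt "-0.06 0.01 0" --pt "-0.07 0.012 0.04" --pt "-0.07 0.012 0.1" --pt "-0.08 -0.03 0.15" --pt "-0.1 -0.09 0.16" --pt "-0.12 -0.15 0.16" --pt "-0.13 -0.2 0.16" --pt "-0.14 -0.25 0.16" --pt "-0.14 -0.25 0.16" --pt "-0.14 -0.25 0.16" --yaw '[0, 0, 0, 0, 0, 0, 0, 0, 0, 0, 0]'

```text
clock: 13.5
eef_pos: [320.2, -215.5, 286.4]
eef_rot: [-3.141, 0.0, -0.166]
wrist_force: [0.2, -0.1, 0.2]
finger_gap: 0.6
finger_force: 0.0
```

```bash
python3 look.py pics/g.png; python3 - <<'E'
from h import *
y=-.165;f=np.array([np.cos(y),np.sin(y)]);l=np.array([-np.sin(y),np.cos(y)])
for nm,lat,r0,angs in(("flap",109.5,145,(-.45,-.225,0,.45)),("thrust",196,145,(.42,.5))):
  for a in angs:
    o=[]
    for n,(oy,ox) in(("scene",(170,265)),("top",(190,195))):
      c=np.load(n+"0.npz");k=3 if nm=="flap" else 0
      p=f*(514.5+r0*np.sin(a)-k*np.cos(a))+l*lat;P=np.array([*p,20+r0*np.cos(a)+k*np.sin(a),1])
      q=np.linalg.inv(c["cam_to_world"])@P
      K=np.array([[c["fx"],0,c["cx"]],[0,c["fy"],c["cy"]],[0,0,1.]])
      uv=cv2.projectPoints(np.array([[q[0],-q[1],-q[2]]]),np.zeros(3),np.zeros(3),K,c["dist_coeffs"])[0][0,0]
      o.append(((uv-[ox,oy]+.5)*[400/165,364/150]+[400*(n=="top"),0]).round().tolist())
    print(nm,a,o)
E
```

```text
[ 320.47514392 -214.93561527  286.5422552 ] [-0.32939822  0.04373918  0.21618925] 0.0
flap -0.45 [[131.0, 81.0], [674.0, 257.0]]
flap -0.225 [[127.0, 87.0], [680.0, 224.0]]
flap 0 [[123.0, 100.0], [686.0, 189.0]]
flap 0.45 [[113.0, 144.0], [699.0, 124.0]]
thrust 0.42 [[194.0, 152.0], [609.0, 109.0]]
thrust 0.5 [[192.0, 162.0], [612.0, 99.0]]
```

View pics/g.png

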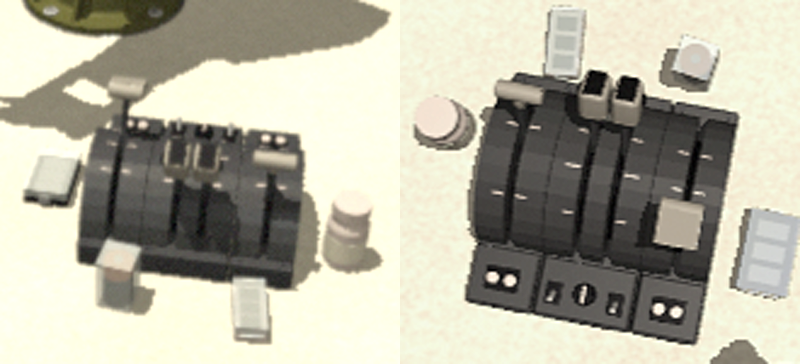

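Flap tab is at (679,223) in the top crop, which matches angle ≈0.225. That's balanced on the hump rather than in the middle notch, so it needs a little more push. The thrust pair, brake and loose items are fine.

>>> play_rows --pt "0.01 0.05 0" --pt "0.03 0.1 0" --pt "0.05 0.16 0" --pt "0.06 0.22 0" --pt "0.07 0.262 0" --pt "0.07 0.262 -0.05" --pt "0.07 0.262 -0.11" --pt "0.07 0.262 -0.16" --pt "0.07 0.262 -0.16" --pt "0.1 0.257 -0.16" --pt "0.128 0.2523 -0.16" --pt "0.128 0.2523 -0.16" --yaw '[0, 0, 0, 0, 0, 0, 0, 0, 0, 0, 0, 0]'

```text
clock: 15.1
eef_pos: [450.0, 36.8, 128.8]
eef_rot: [-3.141, -0.003, -0.165]
wrist_force: [0.1, 0.3, 0.0]
finger_gap: -0.1
finger_force: 0.0
```

>>> play_rows --pt "0.003 -0.0005 0" --pt "0.006 -0.001 0" --pt "0.009 -0.0015 0" --pt "0.011 -0.0018 0" --pt "0.013 -0.0022 0" --pt "0.015 -0.0025 0" --yaw '[0, 0, 0, 0, 0, 0]'

```text
clock: 15.85
eef_pos: [463.2, 33.9, 126.4]
eef_rot: [-3.142, 0.0, -0.165]
wrist_force: [-0.8, -0.2, 1.2]
finger_gap: 0.6
finger_force: 0.3
```

```bash
python3 - <<'E'
from cell import telemetry, eyes
import numpy as np
s=telemetry.read_state();print(s["eef_pos"],s["wrist_force"],s["finger_force"])
c=eyes.camera("scene")["pixels"].astype(int)[185:245,300:330]
m=(c.sum(2)); 
print(m[10:50:1,12:24:3].T.tolist())
E
```

```text
[463.16766943  33.9434884  126.42004248] [-0.81254485 -0.17149775  1.17048812] 0.3453054232522845
[[485, 482, 481, 476, 471, 465, 409, 257, 325, 352, 378, 368, 326, 264, 211, 270, 422, 471, 478, 477, 472, 447, 290, 201, 177, 165, 170, 188, 221, 161, 150, 158, 168, 207, 273, 179, 152, 150, 129, 107], [223, 228, 223, 230, 225, 234, 217, 184, 250, 339, 386, 387, 345, 296, 235, 209, 278, 339, 348, 336, 306, 280, 166, 109, 106, 108, 107, 111, 128, 115, 114, 107, 102, 92, 101, 90, 99, 89, 105, 99], [117, 106, 117, 110, 104, 115, 125, 144, 215, 322, 356, 375, 358, 314, 258, 207, 203, 315, 375, 412, 443, 421, 341, 205, 272, 393, 359, 190, 69, 70, 58, 89, 143, 177, 227, 235, 170, 173, 170, 168], [215, 220, 216, 220, 211, 212, 209, 183, 189, 260, 331, 364, 361, 337, 281, 232, 279, 426, 469, 483, 481, 478, 435, 225, 130, 125, 159, 112, 94, 120, 67, 71, 93, 149, 174, 200, 169, 162, 174, 171]]
```

>>> play_rows --pt "0.002 -0.0003 0" --pt "0.004 -0.0007 0" --pt "0.006 -0.001 0" --pt "0.008 -0.0013 0" --pt "0.01 -0.0017 0" --pt "0.012 -0.002 0" --pt "0.012 -0.002 0" --pt "0.012 -0.002 0" --yaw '[0, 0, 0, 0, 0, 0, 0, 0]'

```text
clock: 16.9
eef_pos: [475.1, 32.0, 126.4]
eef_rot: [3.142, 0.0, -0.165]
wrist_force: [0.4, -0.1, -0.3]
finger_gap: 0.2
finger_force: 0.0
```

>>> play_rows --pt "-0.03 0.005 0" --pt "-0.06 0.01 0" --pt "-0.08 0.013 0.03" --pt "-0.08 0.013 0.09" --pt "-0.09 -0.03 0.15" --pt "-0.11 -0.09 0.16" --pt "-0.13 -0.15 0.16" --pt "-0.14 -0.2 0.16" --pt "-0.15 -0.25 0.16" --pt "-0.15 -0.25 0.16" --pt "-0.15 -0.25 0.16" --yaw '[0, 0, 0, 0, 0, 0, 0, 0, 0, 0, 0]'

```text
clock: 18.27
eef_pos: [325.1, -217.6, 286.4]
eef_rot: [-3.141, 0.0, -0.166]
wrist_force: [0.3, 0.2, -0.5]
finger_gap: 0.6
finger_force: 0.0
```

```bash
python3 look.py pics/i.png
```

```text
[ 325.46993449 -217.10477163  286.53936334] [0.53620008 0.19006779 0.25847993] 0.0
```

View pics/i.png

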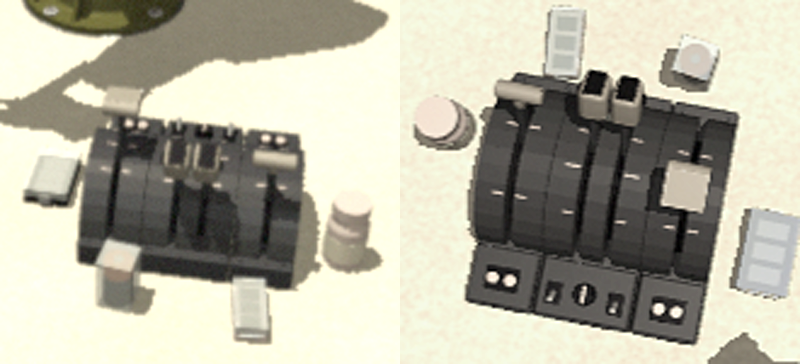

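Flap tab is now at (687,187) in the top crop and (123,100) in the scene crop, matching the predicted upright middle notch at (686,189) and (123,100). The thrust pair is still at its forward stop, the brake and loose items are untouched, and the arm is clear.

```bash
python3 -c "
from cell import manip;print(manip.sign_off())"
```

```text
the job is handed in; nothing more can be done
None
```

The job is handed in: the thrust levers are at the forward stop and the flap is in the middle notch (its first push stopped on the hump, so it took a second), with the brake and loose items untouched and about 18 s used.

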